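# Find and release the latched stirrer key

## Robot

A 7-joint arm with a two-finger parallel gripper is mounted at the origin on a cart in front of the work surface, level with it; the furniture and walls round the work are solid. World frame = base frame: x ahead of the robot, y to its left, z up, the work surface at z = 0. Lengths are in m, angles in rad, forces in N, time in s.
With the tool pointing down it reaches from about 0.4 to 0.85 m from the base axis. Payload 4.5 kg.
Tool frame: the origin (TCP) lies midway between the tips of the shut fingers; the grasp point (between the pads) lies 19 mm behind it; z points along the fingers, y is the line along which they close (so a half turn about z gives the same grasp; the last joint's range is limited). The gripper opens to 88 mm and grips with 3 to 60 N. Pads are 18 mm wide; open, the fingers measure 123 mm over their backs; the gripper's body (75 mm by 187 mm) begins 45 mm behind the grasp point.
Start: joints at [1.24, 0.689, -0.195, 1.565, 0.157, 0.902, -0.215], TCP at [0.223, -0.584, 0.239] pointing down, gripper open.
Joint ranges: [-3.01, 3.01], [-0.46, 2.08], [-1.47, 1.51], [0.13, 2.56], [-1, 4.14], [0.04, 2.09], [-2.66, 2.66]. Speed limits (rad/s): [2.57, 2.57, 3.14, 3.14, 3.14, 3.14, 3.14].

## Interface

Orientations are given as a unit quaternion [x, y, z, w].
In Python, from plant import r gives the robot as it stands.
- The arm moves only by the tool carry_out, never from a script. Its argument "plan" is a list of rows, each an object with "rot": the turn, a rotation vector about the tool's x, y, z in rad, a list of three; "xyz": the shift along the tool's x, y, z in m, a list of three; "grip": the closure in counts, from 0 (fully open) to 255 (shut). In form: [{"rot": [wx, wy, wz], "xyz": [dx, dy, dz], "grip": grip}, ...]. A call has 1 to 8 rows; each row is the pose to reach, as a shift and turn from the pose commanded when the call began, along the tool's axes at that moment; what a row does not reach only later rows make up. A row lasts 1/12 s, in which the tool goes at most 41.7 mm and 7.16 degrees, less where a joint would pass 70% of its speed; a pose out of reach is approached as far as the arm can. A call with a gripper value outside its range is refused whole. The fingers move at their own pace and stop on an object; "squeeze" is the grip in N (left out, the last holds). Time passes only in rows, so rows that repeat a pose let the fingers close. It gives the time, the measured TCP pose, the force, the opening and the grip force at its end, in the units of the state.
- r.get_state(): the state, without advancing time (a new reading comes with each control period).
- r.snapshot(name): name is "scene" or "top"; returns the picture (480x640x3 uint8, red, green, blue); there is no depth.
- r.camera_params(name): a dict with "fx", "fy", "cx", "cy" (pixels), "distortion" ([k1, k2, p1, p2, k3] as OpenCV has them; the pictures are not rectified), "position" and "attitude" of the camera in the world. Camera axes: x right, y down, z forward; pixel columns grow to the right and rows downward; lengths in m; the calibration is good to about 2 mm. A picture is of the moment at which its call begins. camera_params takes no time and is no camera call.
- r.finish_job(): hands the job in; it is judged then, once.
The state is a dict: "clock": time; "q": joint angles; "qd": joint speeds; "joint_torque": joint torques, N m; "tool_pos": TCP position; "eef_rot": TCP orientation; "contact_force": force on the tool from outside, world axes, zero at the start; "moment": the same for the moment, N m; "opening": opening from 0.0 (shut) to 1.0 (fully open); "finger_force": force on a finger pad.
Only numpy, scipy, OpenCV 4.12 (cv2) and the standard library are available. Lean on these libraries where they do the work, as an engineer would, in place of code of your own. Each camera call takes 0.05 s, during which the arm holds its last target. There are 200 camera calls.

## Task

One of the four identical keys along the front of the stirrer has been left latched down. Tap each of the four keys lightly with the fingertips, from left to right, to feel which it is, without releasing it yet and without pushing any key home; then press the latched key fully down and let go, so that it springs up level with the others. Never push another key home, and leave the beakers and everything else where they stand.

Things in the scene. Friction and masses are not known exactly. Their poses are not given: they have to be found in the camera images.
- stirrer: white four-place magnetic stirrer, a flat box 190 mm deep (its x), 260 mm wide (its y) and 45 mm high, fixed to the bench; origin at the centre of its underside, z up, x away from the operator. Its four keys stand in a row along the front of the top, 60 mm in front of the centre and 60 mm apart (y = +90, +30, -30, -90 mm). Behind each key is a steel disc, 57 mm wide, 30 mm behind the centre; loose beakers (59 mm high) and a dish stand on three of the discs.
- place_1 (a point): point on the stirrer's top (45 mm above the bench), under the middle of the leftmost key as seen from the robot (left = +y); which of the four keys is there varies
- place_2 (a point): point on the stirrer's top (45 mm above the bench), under the middle of the second from left key as seen from the robot (left = +y); which of the four keys is there varies
- place_3 (a point): point on the stirrer's top (45 mm above the bench), under the middle of the third from left key as seen from the robot (left = +y); which of the four keys is there varies
- place_4 (a point): point on the stirrer's top (45 mm above the bench), under the middle of the rightmost key as seen from the robot (left = +y); which of the four keys is there varies
- key_a: one of the four identical keys; it may be at any of the four places. Origin at the middle of the key, on the stirrer's top surface, z up; it does not move when the key is pressed. The grey square key top is 26 x 26 mm with 3 mm rounded edges; it stands 20 mm above the origin when up, 15 mm when latched down, 8 mm when pushed home
- key_a_cap (a joint): how far this key is pressed, m: 0 up, 0.005 latched, 0.012 home (the end stop). Its spring pushes back with 3 N when up and 0.4 N more per mm (5 N at 5 mm, about 8 N home). A key that is up yields to any push over 3 N and comes up again. Exactly one key starts latched at 0.005: it does not yield until pushed with over 5 N, and when pushed home (past about 0.010, then let go) it is released and springs up to 0
- key_b: one of the four identical keys; it may be at any of the four places. Origin at the middle of the key, on the stirrer's top surface, z up; it does not move when the key is pressed. The grey square key top is 26 x 26 mm with 3 mm rounded edges; it stands 20 mm above the origin when up, 15 mm when latched down, 8 mm when pushed home
- key_b_cap (a joint): how far this key is pressed, m: 0 up, 0.005 latched, 0.012 home (the end stop). Its spring pushes back with 3 N when up and 0.4 N more per mm (5 N at 5 mm, about 8 N home). A key that is up yields to any push over 3 N and comes up again. Exactly one key starts latched at 0.005: it does not yield until pushed with over 5 N, and when pushed home (past about 0.010, then let go) it is released and springs up to 0
- key_c: one of the four identical keys; it may be at any of the four places. Origin at the middle of the key, on the stirrer's top surface, z up; it does not move when the key is pressed. The grey square key top is 26 x 26 mm with 3 mm rounded edges; it stands 20 mm above the origin when up, 15 mm when latched down, 8 mm when pushed home
- key_c_cap (a joint): how far this key is pressed, m: 0 up, 0.005 latched, 0.012 home (the end stop). Its spring pushes back with 3 N when up and 0.4 N more per mm (5 N at 5 mm, about 8 N home). A key that is up yields to any push over 3 N and comes up again. Exactly one key starts latched at 0.005: it does not yield until pushed with over 5 N, and when pushed home (past about 0.010, then let go) it is released and springs up to 0
- key_d: one of the four identical keys; it may be at any of the four places. Origin at the middle of the key, on the stirrer's top surface, z up; it does not move when the key is pressed. The grey square key top is 26 x 26 mm with 3 mm rounded edges; it stands 20 mm above the origin when up, 15 mm when latched down, 8 mm when pushed home
- key_d_cap (a joint): how far this key is pressed, m: 0 up, 0.005 latched, 0.012 home (the end stop). Its spring pushes back with 3 N when up and 0.4 N more per mm (5 N at 5 mm, about 8 N home). A key that is up yields to any push over 3 N and comes up again. Exactly one key starts latched at 0.005: it does not yield until pushed with over 5 N, and when pushed home (past about 0.010, then let go) it is released and springs up to 0
- beaker_1: bystander: small clear beaker, 46 mm wide, 59 mm high, loose on one of the stirrer's discs; origin at its underside's centre
- beaker_2: bystander: small clear beaker, 46 mm wide, 59 mm high, loose on one of the stirrer's discs; origin at its underside's centre
- dish: bystander: round culture dish, 61 mm wide, 15 mm high, loose on one of the stirrer's discs; origin at its underside's centre
- pen: bystander: marker pen, 134 mm long, 12 mm high, loose on the bench in front of the stirrer; origin at its underside's centre
- tweezers: bystander: steel forceps, 131 mm long, 9 mm high, loose on the bench in front of the stirrer; origin at its underside's centre
- counter: bystander: round hand tally counter, 63 mm, 26 mm high, loose on the bench to the left of the stirrer; origin at its underside's centre

How it is judged:
By the outcome, as a careful person would: the job done as asked, in the order asked, and still so for the second after the job is handed in, with the robot touching nothing.
It also fails if it takes over 48 s, if anything falls off the work surface, if the arm or the gripper's body presses on something with over 40 N, if the wrist force passes 120 N, or if a joint passes its speed limit or range.

## Working session

There is one attempt and no reset: what is moved stays moved. The work goes in short steps, Python scripts to look and compute and a tool call to move; the robot and the scene stay as the last step left them, time stands still between calls to the robot, and variables do not carry over. Pictures are saved under pics/ and viewed, at most 10 in all, crops included, and the job is handed in when it is done.

Besides the shell and the picture viewer there is one more tool, called after "Emit:" as name(argument=value, ...), one argument or row to a line, values as JSON. carry_out: Moves the arm, as the interface text tells. Its arguments: {"type":"object","properties":{"plan":{"type":"array"},"squeeze":{"type":"number"}},"required":["plan"]}

```bash
mkdir -p pics
python3 - <<'E'
from plant import r
import cv2
s=r.get_state(); print({k:s[k] for k in("clock","tool_pos","eef_rot","contact_force","opening")})
for n in("scene","top"):
    im=r.snapshot(n); cv2.imwrite(f"pics/{n}0.png",im[:,:,::-1]); print(n,r.camera_params(n))
E
```

```text
{'clock': 0.0, 'tool_pos': array([ 0.2227019 , -0.58330986,  0.23792223]), 'eef_rot': array([ 9.83405066e-01,  1.81421193e-01, -2.28373815e-04, -8.80033378e-04]), 'contact_force': array([ 0.06791614, -0.81384405, -0.99589214]), 'opening': 1.000702532830751}
scene {'fx': 450.1017468865239, 'fy': 450.1017468865239, 'cx': 318.1566812238827, 'cy': 235.84555708016228, 'distortion': array([-0.00793856,  0.        ,  0.        ,  0.        ,  0.        ]), 'position': array([-0.21427716,  0.62230955,  0.44576052]), 'attitude': array([-0.38182071,  0.74492053, -0.48432107,  0.25443949])}
top {'fx': 524.6656466073662, 'fy': 524.6656466073662, 'cx': 317.2227318141617, 'cy': 246.4309735404141, 'distortion': array([0.05401942, 0.        , 0.        , 0.        , 0.        ]), 'position': array([0.3606766 , 0.13029005, 1.174256  ]), 'attitude': array([-0.6985831 ,  0.71288873, -0.04491772,  0.04187721])}
```

View pics/top0.png

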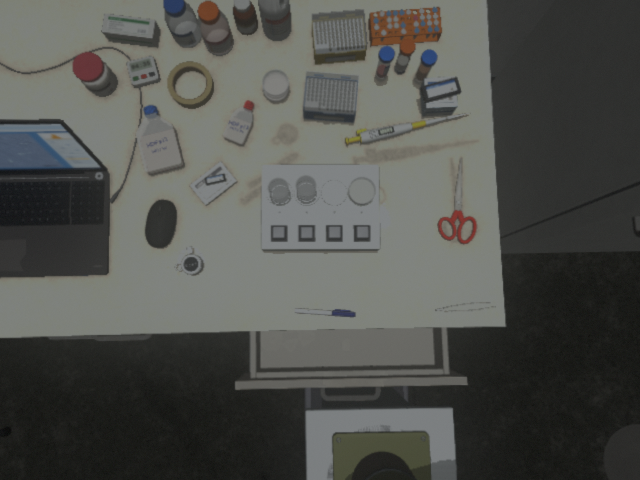

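View pics/scene0.png

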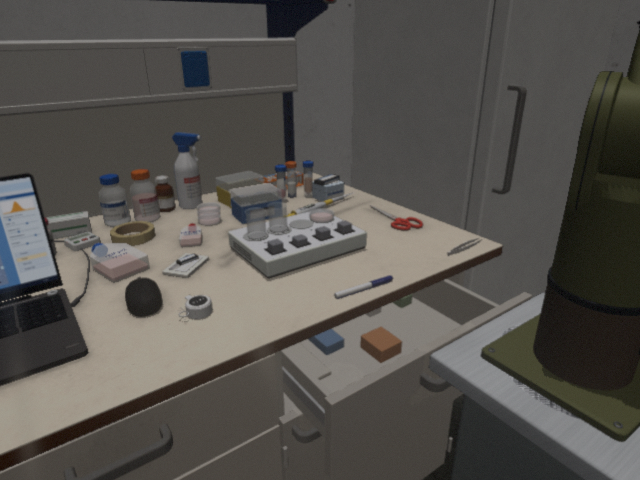

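The top view shows the stirrer spanning about (262,165)–(380,250). Its keys are at about (279,233), (307,233), (334,233) and (361,233). The beakers are behind keys 1 and 2, and the dish is behind key 4. The scene view agrees.

```bash
cat > h.py <<'E'
import numpy as np,cv2
from plant import r
from scipy.spatial.transform import Rotation as R
def ray(cam,px,z):
    p=r.camera_params(cam); K=np.array([[p["fx"],0,p["cx"]],[0,p["fy"],p["cy"]],[0,0,1]])
    u=cv2.undistortPoints(np.array(px,float).reshape(-1,1,2),K,p["distortion"])[:,0]
    d=R.from_quat(p["attitude"]).apply(np.c_[u,np.ones(len(u))]); o=p["position"]
    return o+d*((z-o[2])/d[:,2])[:,None]
def tool(pts):
    s=r.get_state(); return R.from_quat(s["eef_rot"]).inv().apply(np.array(pts)-s["tool_pos"])
E
python3 - <<'E'
from h import *
im=cv2.imread("pics/top0.png"); g=cv2.cvtColor(im,cv2.COLOR_BGR2GRAY)
x0,y0,x1,y1=255,155,388,258
c=g[y0:y1,x0:x1]; print(np.percentile(c,[5,25,50,75,95]))
m=(c<95).astype(np.uint8); m[:60]=0
n,l,st,ce=cv2.connectedComponentsWithStats(m)
k=[(st[i],ce[i]+[x0,y0]) for i in range(1,n) if 60<st[i][4]<500]
for a in k: print(a, ray("top",[a[1]],.06))
cv2.imwrite("pics/c.png",cv2.resize(im[y0:y1,x0:x1],None,fx=6,fy=5.8,interpolation=cv2.INTER_CUBIC))
E
```

```text
[ 82. 117. 129. 130. 131.]
(array([ 16,  70,  16,  17, 163], dtype=int32), array([278.74846626, 233.95092025])) [[0.52679584 0.20603757 0.06      ]]
(array([ 43,  70,  17,  17, 174], dtype=int32), array([306.47701149, 233.28735632])) [[0.52705229 0.14655495 0.06      ]]
(array([ 71,  70,  17,  17, 183], dtype=int32), array([333.67759563, 233.84699454])) [[0.52467005 0.08821146 0.06      ]]
(array([ 99,  70,  16,  17, 169], dtype=int32), array([360.91715976, 233.89349112])) [[0.52339124 0.02977793 0.06      ]]
(array([  7,  94, 117,   3, 335], dtype=int32), array([318.59104478, 249.95820896])) [[0.49051506 0.12130814 0.06      ]]
```

View pics/c.png

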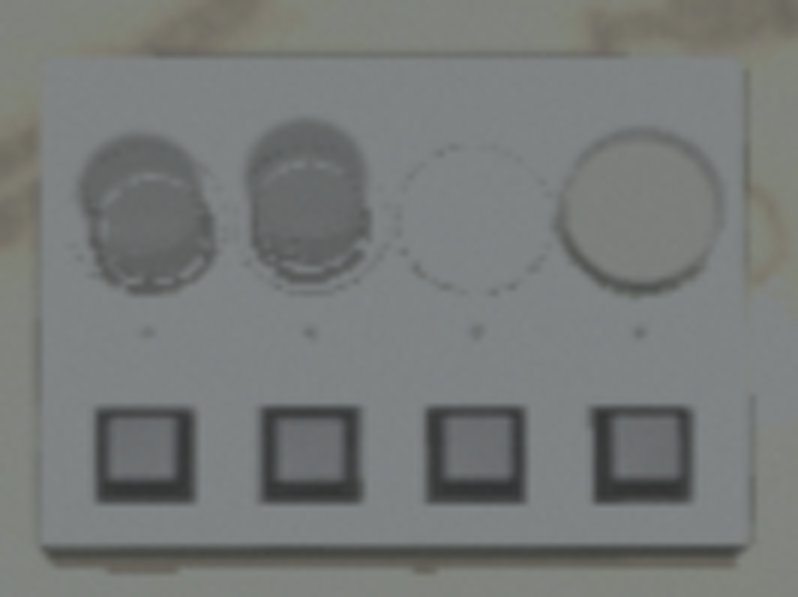

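The crop shows light cap tops at crop x of about 143, 310, 477 and 645 (y about 448), inside dark bezels.

Run:
```python
from h import *
T=lambda P:[(255+x/6,155+y/5.8) for x,y in P]
print(ray("top",T([(143,448),(310,448),(478,447),(645,447)]),.065))
print(ray("top",T([(145,455),(311,455),(476,455),(642,455)]),.047))
print(ray("top",T([(42,57),(748,57),(748,547),(42,547)]),.045))
s=r.get_state();print(R.from_quat(s["eef_rot"]).as_matrix(),s["tool_pos"])
```

```text
[[0.52973702 0.20547347 0.065     ]
 [0.52855649 0.14603609 0.065     ]
 [0.52773114 0.08619358 0.065     ]
 [0.52653131 0.02672871 0.065     ]]
[[0.52981829 0.20600173 0.047     ]
 [0.5286249  0.14597765 0.047     ]
 [0.52742943 0.0862757  0.047     ]
 [0.52621848 0.02622618 0.047     ]]
[[ 0.68382814  0.24208978  0.045     ]
 [ 0.67871087 -0.01752631  0.045     ]
 [ 0.491022   -0.01112659  0.045     ]
 [ 0.49614246  0.2436688   0.045     ]]
[[ 9.34183920e-01  3.56791200e-01 -6.65523432e-04]
 [ 3.56791811e-01 -9.34182704e-01  1.50988585e-03]
 [-8.30064929e-05 -1.64796440e-03 -9.99998639e-01]] [ 0.22273304 -0.58337046  0.23797672]
```

Emit:
carry_out(
  plan=[
    {"rot": [0,0,0.365],"xyz": [0.396,-0.259,0.06],"grip": 255},
    {"rot": [0,0,0.365],"xyz": [0.396,-0.259,0.06],"grip": 255},
    {"rot": [0,0,0.365],"xyz": [0.396,-0.259,0.06],"grip": 255},
    {"rot": [0,0,0.365],"xyz": [0.396,-0.259,0.06],"grip": 255},
    {"rot": [0,0,0.365],"xyz": [0.396,-0.259,0.06],"grip": 255},
    {"rot": [0,0,0.365],"xyz": [0.396,-0.259,0.06],"grip": 255},
    {"rot": [0,0,0.365],"xyz": [0.396,-0.259,0.06],"grip": 255},
    {"rot": [0,0,0.365],"xyz": [0.396,-0.259,0.06],"grip": 255},
  ],
  squeeze=10,
)

```text
clock: 0.77
tool_pos: [0.4176, -0.3142, 0.1964]
eef_rot: [1.0, -0.0, -0.0, -0.0]
contact_force: [0.7, -0.2, -0.2]
opening: 0.42
finger_force: 0.0
```

Emit:
carry_out(
  plan=[
    {"rot": [0,0,0],"xyz": [0.112,-0.52,0.045],"grip": 255},
    {"rot": [0,0,0],"xyz": [0.112,-0.52,0.045],"grip": 255},
    {"rot": [0,0,0],"xyz": [0.112,-0.52,0.045],"grip": 255},
    {"rot": [0,0,0],"xyz": [0.112,-0.52,0.045],"grip": 255},
    {"rot": [0,0,0],"xyz": [0.112,-0.52,0.045],"grip": 255},
    {"rot": [0,0,0],"xyz": [0.112,-0.52,0.045],"grip": 255},
    {"rot": [0,0,0],"xyz": [0.112,-0.52,0.045],"grip": 255},
    {"rot": [0,0,0],"xyz": [0.112,-0.52,0.045],"grip": 255},
  ],
)

```text
clock: 1.43
tool_pos: [0.4869, 0.0107, 0.1683]
eef_rot: [1.0, -0.0, -0.0, 0.0]
contact_force: [1.3, -0.4, 0.0]
opening: 0.005
finger_force: 0.0
```

Emit:
carry_out(
  plan=[
    {"rot": [0,0,0],"xyz": [0.043,-0.195,0.05],"grip": 255},
    {"rot": [0,0,0],"xyz": [0.043,-0.195,0.05],"grip": 255},
    {"rot": [0,0,0],"xyz": [0.043,-0.195,0.05],"grip": 255},
    {"rot": [0,0,0],"xyz": [0.043,-0.195,0.05],"grip": 255},
    {"rot": [0,0,0],"xyz": [0.043,-0.195,0.05],"grip": 255},
    {"rot": [0,0,0],"xyz": [0.043,-0.195,0.05],"grip": 255},
    {"rot": [0,0,0],"xyz": [0.043,-0.195,0.05],"grip": 255},
    {"rot": [0,0,0],"xyz": [0.043,-0.195,0.05],"grip": 255},
  ],
)

```text
clock: 2.1
tool_pos: [0.5296, 0.2028, 0.1183]
eef_rot: [1.0, -0.0, -0.0, 0.001]
contact_force: [-0.6, -0.2, 1.2]
opening: 0.006
finger_force: 0.0
```

Run:
```python
from h import *
s=r.get_state(); print(s["tool_pos"].round(4),s["contact_force"].round(2))
a=r.snapshot("scene")[:,:,::-1]; b=r.snapshot("top")[:,:,::-1]
A=cv2.resize(a[160:310,210:410],(600,450)); B=cv2.resize(b[150:270,240:400],(600,450))
cv2.imwrite("pics/n1.png",cv2.resize(np.hstack([A,B]),(800,300)))
```

```text
[0.5296 0.2028 0.1183] [-0.56 -0.21  1.16]
```

View pics/n1.png

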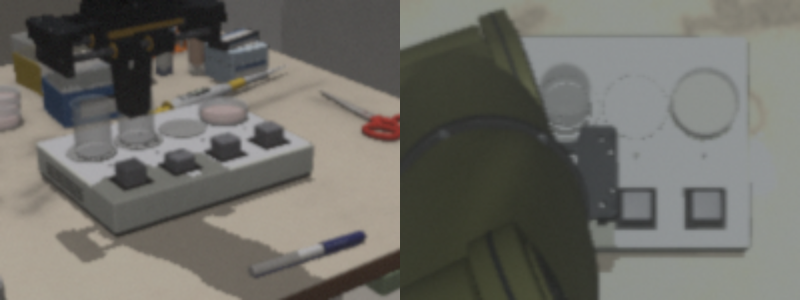

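The fingertips are shut above key 1 and the body clears the beakers. In the left half, key 2 (180,160) looks lower than the others. Next I'll feel each key in turn.

Emit:
carry_out(
  plan=[
    {"rot": [0,0,0],"xyz": [0,-0.0025,0.03],"grip": 255},
    {"rot": [0,0,0],"xyz": [0,-0.0025,0.045],"grip": 255},
    {"rot": [0,0,0],"xyz": [0,-0.0025,0.048],"grip": 255},
    {"rot": [0,0,0],"xyz": [0,-0.0025,0.048],"grip": 255},
    {"rot": [0,0,0],"xyz": [0,-0.0025,0.048],"grip": 255},
    {"rot": [0,0,0],"xyz": [0,-0.0025,0.048],"grip": 255},
  ],
)

```text
clock: 2.7
tool_pos: [0.5309, 0.2057, 0.0718]
eef_rot: [1.0, -0.001, 0.001, -0.0]
contact_force: [-0.3, -0.0, -0.1]
opening: 0.005
finger_force: 0.0
```

Emit:
carry_out(
  plan=[
    {"rot": [0,0,0],"xyz": [0,0,0.002],"grip": 255},
    {"rot": [0,0,0],"xyz": [0,0,0.004],"grip": 255},
    {"rot": [0,0,0],"xyz": [0,0,0.006],"grip": 255},
    {"rot": [0,0,0],"xyz": [0,0,0.007],"grip": 255},
    {"rot": [0,0,0],"xyz": [0,0,0.007],"grip": 255},
    {"rot": [0,0,0],"xyz": [0,0,0.007],"grip": 255},
  ],
)

```text
clock: 3.2
tool_pos: [0.5303, 0.2062, 0.0639]
eef_rot: [1.0, -0.0, 0.0, -0.0]
contact_force: [-0.3, -0.3, 4.1]
opening: 0.007
finger_force: 1.6
```

Emit:
carry_out(
  plan=[
    {"rot": [0,0,0],"xyz": [0,0,-0.015],"grip": 255},
    {"rot": [0,0,0],"xyz": [0,0,-0.025],"grip": 255},
    {"rot": [0,0,0],"xyz": [-0.002,0.03,-0.025],"grip": 255},
    {"rot": [0,0,0],"xyz": [-0.002,0.06,-0.025],"grip": 255},
    {"rot": [0,0,0],"xyz": [-0.002,0.06,-0.012],"grip": 255},
    {"rot": [0,0,0],"xyz": [-0.002,0.06,-0.007],"grip": 255},
    {"rot": [0,0,0],"xyz": [-0.002,0.06,-0.007],"grip": 255},
    {"rot": [0,0,0],"xyz": [-0.002,0.06,-0.007],"grip": 255},
  ],
)

```text
clock: 3.87
tool_pos: [0.5277, 0.1476, 0.0705]
eef_rot: [1.0, 0.001, -0.0, -0.0]
contact_force: [-0.0, -0.3, -0.1]
opening: 0.005
finger_force: 0.0
```

Emit:
carry_out(
  plan=[
    {"rot": [0,0,0],"xyz": [0,0,0.002],"grip": 255},
    {"rot": [0,0,0],"xyz": [0,0,0.004],"grip": 255},
    {"rot": [0,0,0],"xyz": [0,0,0.006],"grip": 255},
    {"rot": [0,0,0],"xyz": [0,0,0.007],"grip": 255},
    {"rot": [0,0,0],"xyz": [0,0,0.007],"grip": 255},
    {"rot": [0,0,0],"xyz": [0,0,0.007],"grip": 255},
  ],
)

```text
clock: 4.37
tool_pos: [0.5279, 0.1462, 0.0636]
eef_rot: [1.0, -0.0, -0.0, 0.0]
contact_force: [-0.1, -0.2, 0.6]
opening: 0.006
finger_force: 0.0
```

No contact at the height where key 1 already pushed back, so I'll continue gently to touch it.

Emit:
carry_out(
  plan=[
    {"rot": [0,0,0],"xyz": [0,0,0.001],"grip": 255},
    {"rot": [0,0,0],"xyz": [0,0,0.002],"grip": 255},
    {"rot": [0,0,0],"xyz": [0,0,0.003],"grip": 255},
    {"rot": [0,0,0],"xyz": [0,0,0.003],"grip": 255},
    {"rot": [0,0,0],"xyz": [0,0,0.003],"grip": 255},
  ],
)

```text
clock: 4.78
tool_pos: [0.528, 0.1461, 0.0608]
eef_rot: [1.0, -0.0, 0.0, 0.0]
contact_force: [-0.3, -0.5, 1.0]
opening: 0.006
finger_force: 0.6
```

Emit:
carry_out(
  plan=[
    {"rot": [0,0,0],"xyz": [0,0,0.0005],"grip": 255},
    {"rot": [0,0,0],"xyz": [0,0,0.001],"grip": 255},
    {"rot": [0,0,0],"xyz": [0,0,0.001],"grip": 255},
    {"rot": [0,0,0],"xyz": [0,0,0.001],"grip": 255},
  ],
)

```text
clock: 5.12
tool_pos: [0.528, 0.1461, 0.0599]
eef_rot: [1.0, -0.0, 0.0, 0.0]
contact_force: [-1.0, 0.4, 4.6]
opening: 0.007
finger_force: 2.5
```

Key 2 resists at 0.060 with 4.6 N, so it is the latched one. I'll leave it for now and tap keys 3 and 4.

Emit:
carry_out(
  plan=[
    {"rot": [0,0,0],"xyz": [0,0,-0.015],"grip": 255},
    {"rot": [0,0,0],"xyz": [0,0,-0.028],"grip": 255},
    {"rot": [0,0,0],"xyz": [-0.001,0.03,-0.028],"grip": 255},
    {"rot": [0,0,0],"xyz": [-0.001,0.06,-0.028],"grip": 255},
    {"rot": [0,0,0],"xyz": [-0.001,0.06,-0.018],"grip": 255},
    {"rot": [0,0,0],"xyz": [-0.001,0.06,-0.01],"grip": 255},
    {"rot": [0,0,0],"xyz": [-0.001,0.06,-0.01],"grip": 255},
    {"rot": [0,0,0],"xyz": [-0.001,0.06,-0.01],"grip": 255},
  ],
)

```text
clock: 5.78
tool_pos: [0.5264, 0.0875, 0.0689]
eef_rot: [1.0, 0.001, -0.001, -0.0]
contact_force: [-0.4, 0.2, -0.0]
opening: 0.006
finger_force: 0.0
```

Emit:
carry_out(
  plan=[
    {"rot": [0,0,0],"xyz": [0,0,0.002],"grip": 255},
    {"rot": [0,0,0],"xyz": [0,0,0.004],"grip": 255},
    {"rot": [0,0,0],"xyz": [0,0,0.006],"grip": 255},
    {"rot": [0,0,0],"xyz": [0,0,0.007],"grip": 255},
    {"rot": [0,0,0],"xyz": [0,0,0.007],"grip": 255},
    {"rot": [0,0,0],"xyz": [0,0,0.007],"grip": 255},
  ],
)

```text
clock: 6.28
tool_pos: [0.5272, 0.0871, 0.0629]
eef_rot: [1.0, 0.0, 0.0, -0.0]
contact_force: [-1.0, 2.1, 3.9]
opening: 0.005
finger_force: 1.8
```

Emit:
carry_out(
  plan=[
    {"rot": [0,0,0],"xyz": [0,0,-0.015],"grip": 255},
    {"rot": [0,0,0],"xyz": [0,0,-0.025],"grip": 255},
    {"rot": [0,0,0],"xyz": [-0.001,0.03,-0.025],"grip": 255},
    {"rot": [0,0,0],"xyz": [-0.001,0.06,-0.025],"grip": 255},
    {"rot": [0,0,0],"xyz": [-0.001,0.06,-0.014],"grip": 255},
    {"rot": [0,0,0],"xyz": [-0.001,0.06,-0.007],"grip": 255},
    {"rot": [0,0,0],"xyz": [-0.001,0.06,-0.007],"grip": 255},
    {"rot": [0,0,0],"xyz": [-0.001,0.06,-0.007],"grip": 255},
  ],
)

```text
clock: 6.95
tool_pos: [0.5256, 0.0273, 0.0693]
eef_rot: [1.0, 0.001, -0.001, -0.0]
contact_force: [0.6, -0.5, -0.4]
opening: 0.006
finger_force: 0.0
```

Emit:
carry_out(
  plan=[
    {"rot": [0,0,0],"xyz": [0,0,0.002],"grip": 255},
    {"rot": [0,0,0],"xyz": [0,0,0.004],"grip": 255},
    {"rot": [0,0,0],"xyz": [0,0,0.006],"grip": 255},
    {"rot": [0,0,0],"xyz": [0,0,0.007],"grip": 255},
    {"rot": [0,0,0],"xyz": [0,0,0.007],"grip": 255},
    {"rot": [0,0,0],"xyz": [0,0,0.007],"grip": 255},
  ],
)

```text
clock: 7.45
tool_pos: [0.5262, 0.0271, 0.0629]
eef_rot: [1.0, 0.0, 0.0, -0.0]
contact_force: [-0.8, 2.4, 3.8]
opening: 0.003
finger_force: 1.8
```

Keys 3 and 4 are up. Going back to key 2.

Emit:
carry_out(
  plan=[
    {"rot": [0,0,0],"xyz": [0,0,-0.015],"grip": 255},
    {"rot": [0,0,0],"xyz": [0,0,-0.028],"grip": 255},
    {"rot": [0,0,0],"xyz": [0.002,-0.04,-0.028],"grip": 255},
    {"rot": [0,0,0],"xyz": [0.002,-0.08,-0.028],"grip": 255},
    {"rot": [0,0,0],"xyz": [0.002,-0.119,-0.028],"grip": 255},
    {"rot": [0,0,0],"xyz": [0.002,-0.119,-0.015],"grip": 255},
    {"rot": [0,0,0],"xyz": [0.002,-0.119,-0.007],"grip": 255},
    {"rot": [0,0,0],"xyz": [0.002,-0.119,-0.007],"grip": 255},
  ],
)

```text
clock: 8.12
tool_pos: [0.5267, 0.1441, 0.0682]
eef_rot: [1.0, -0.0, -0.002, 0.001]
contact_force: [0.4, -0.4, -0.3]
opening: 0.006
finger_force: 0.0
```

Emit:
carry_out(
  plan=[
    {"rot": [0,0,0],"xyz": [0,0,0.005],"grip": 255},
    {"rot": [0,0,0],"xyz": [0,0,0.009],"grip": 255},
    {"rot": [0,0,0],"xyz": [0,0,0.012],"grip": 255},
    {"rot": [0,0,0],"xyz": [0,0,0.015],"grip": 255},
    {"rot": [0,0,0],"xyz": [0,0,0.017],"grip": 255},
    {"rot": [0,0,0],"xyz": [0,0,0.0175],"grip": 255},
    {"rot": [0,0,0],"xyz": [0,0,0.0175],"grip": 255},
    {"rot": [0,0,0],"xyz": [0,0,0.0175],"grip": 255},
  ],
)

```text
clock: 8.78
tool_pos: [0.5283, 0.143, 0.0534]
eef_rot: [1.0, -0.001, 0.0, 0.001]
contact_force: [-2.3, -2.5, 12.7]
opening: 0.007
finger_force: 5.9
```

It bottomed out at 12.7 N with the tip at 0.053. Now I'll lift straight up and clear.

Emit:
carry_out(
  plan=[
    {"rot": [0,0,0],"xyz": [0,0,-0.01],"grip": 255},
    {"rot": [0,0,0],"xyz": [0,0,-0.03],"grip": 255},
    {"rot": [0,0,0],"xyz": [0,0,-0.06],"grip": 255},
    {"rot": [0,0,0],"xyz": [0,0,-0.1],"grip": 255},
    {"rot": [0,0,0],"xyz": [0,0,-0.12],"grip": 255},
    {"rot": [0,0,0],"xyz": [0,0,-0.12],"grip": 255},
    {"rot": [0,0,0],"xyz": [0,0,-0.12],"grip": 255},
  ],
)

```text
clock: 9.37
tool_pos: [0.5288, 0.1445, 0.1732]
eef_rot: [1.0, -0.001, 0.001, -0.0]
contact_force: [-1.0, 0.3, -0.7]
opening: 0.007
finger_force: 0.0
```

Run:
```python
from h import *
s=r.get_state(); print(s["tool_pos"].round(4),s["contact_force"].round(2))
a=r.snapshot("scene")[:,:,::-1]; o=cv2.imread("pics/scene0.png")
f=lambda a:cv2.resize(a[180:300,215:375],(400,300),interpolation=cv2.INTER_CUBIC)
cv2.imwrite("pics/n2.png",np.hstack([f(o),f(a)]))
```

```text
[0.5288 0.1445 0.1732] [-0.96  0.33 -0.66]
```

View pics/n2.png

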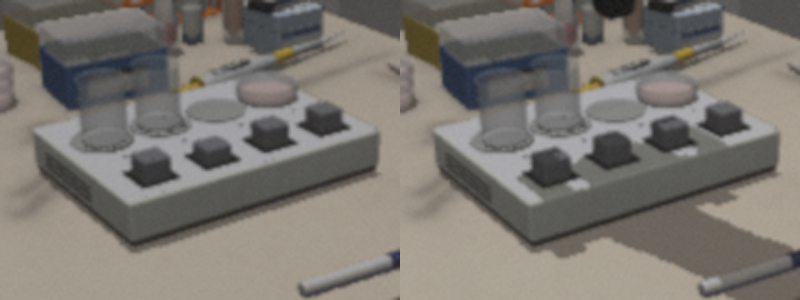

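Comparing before (left) and after (right), key 2 at (612,150) now stands level with the others, and the beakers, dish and pen haven't moved.

```bash
python3 -c "
from plant import r
print(r.finish_job())"
```

```text
the job is handed in; nothing more can be done
None
```

The latched key was the second from left. After tapping all four left to right, I pressed it home and let go, and it now stands level with the others. No other key was pushed home, the beakers, dish and pen look unmoved in the final picture, and the job is handed in at about 9.4 s.

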